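Clear the measuring plate and square up the turning tool holder

TASK

First push both loose steel offcuts off the measuring plate into its chip tray with the wooden scraper block (never touch the offcuts with the gripper or the tool holder) and stand the scraper back on the bench. Then take from the crate the turning tool holder whose head juts out to one side only, set it down gently on the plate lying flat, and slide it so that its straight back is flush along the fence, wholly on the plate. Leave the other tools in the crate and do not disturb the rest of the bench.

Things in the scene. Friction and masses are not known exactly. Their poses are not given: they have to be found in the camera images.
- plate: Fixed grey granite measuring plate, 200 mm (its x) by 240 mm (its y), top 30 mm above the bench; origin at the centre of its underside on the bench, z up. A fence runs along its whole +x edge (far from the robot), a chip tray is joined to its +y edge; the other two edges are bare.
- fence (a point): Middle of the fence's inner face, level with the plate's top: plate x = +85 mm, y = 0, z = 30 mm. The fence is a fixed bright steel bar 15 mm wide and 15 mm high above the plate's top, along the plate's whole y length.
- tray (a point): Middle of the chip tray's floor: plate x = 0, y = +160 mm, z = 6 mm. Fixed open grey tray spanning plate y = +120 to +204 mm and x = -100 to +100 mm; floor 6 mm, 4 mm thick outer walls 40 mm above the bench; no wall on the plate's side, where the plate's edge drops 24 mm to the floor.
- crate: Fixed open wooden crate, 210 mm (its x) by 280 mm (its y), 50 mm high, walls and floor 5 mm thick; origin at the centre of its underside, z up. It holds four dark steel tools lying side by side roughly along its x, in any order, about 60 mm apart, heads towards +x, and a thin rod.
- scraper: Loose wooden scraper block, 0.3 kg, origin at the centre of its underside, z up. Block 140 mm (x) by 34 mm (y) by 40 mm high; on it a grip rib 100 mm (x) by 24 mm (y) from 40 to 76 mm high, to be pinched across y from above. It stands on the bench between the crate and the plate.
- offcut_a: Loose flat bright metal offcut on the plate, 66 (x) by 24 (y) by 12 mm, 0.12 kg, origin at the centre of its underside.
- offcut_b: Loose flat bright metal offcut on the plate with one end stepped narrower, 66 (x) by 26 (y) by 12 mm, 0.1 kg, origin near the centre of its underside.
- holder: The wanted turning tool holder, dark steel, about 0.4 kg. Square shank 130 mm (x, -65 to +65) by 20 mm (y) by 20 mm high; origin at the centre of the shank's underside, z up. At the +x end a head 28 mm long (x = +37 to +65 mm) juts out to the +y side only, to y = +26 mm. The straight back is the whole -y face, at y = -10 mm.
- straight: Another tool in the crate: plain straight square bar 130 by 20 by 20 mm, origin at the centre of its underside.
- teebar: Another tool in the crate: square shank 130 by 20 by 20 mm whose head juts out equally to both sides (36 mm wide), origin at the centre of its underside.
- borebar: Another tool in the crate: round boring bar, 20 mm diameter with a square head, 130 mm long, origin at the centre of its underside.
- rod: Thin square steel rod 200 by 9 by 9 mm lying across the crate's -x end, origin at the centre of its underside.
- driver: Bystander: T-handled hex key lying on the bench near the robot's right, handle 112 mm wide, blade 130 mm; origin at the handle's underside.
- gauge: Bystander: steel gauge block 60 by 35 by 45 mm, near left; origin at its underside.
- holder_back (a point): Middle of the wanted holder's straight back: on the holder at x = 0, y = -10 mm, 10 mm above its underside.
Not all that is in view belongs to the job. What is shaped like the holder but blue or orange is not meant.

How it is judged:
By the outcome, as a careful person would: the job done as asked, in the order asked, and still so for the second after the job is handed in, with the robot touching nothing.
It also fails if it takes over 72 s, if anything falls off the work surface, if the arm or the gripper's body presses on something with over 40 N, if the wrist force passes 120 N, or if a joint passes its speed limit or range.

ROBOT

A 6-joint arm with a two-finger parallel gripper is mounted at the origin on the work surface. World frame = base frame: x ahead of the robot, y to its left, z up, the work surface at z = 0. Lengths are in m, angles in rad, forces in N, time in s.
With the tool pointing down it reaches from about 0.425 to 0.95 m from the base axis. Payload 14.7 kg.
Tool frame: the origin (TCP) lies at the very end of the fingers, on their centre line; the grasp point (between the pads) lies 19 mm behind it; z points along the fingers, y is the line along which they close (so a half turn about z gives the same grasp; the last joint's range is limited). The gripper opens to 85 mm and grips with 20 to 120 N. Pads are 22 mm wide; open, the fingers measure 114 mm over their backs; the gripper's body (76 mm by 85 mm) begins 54 mm behind the grasp point. The pads swing forward as they close: fully open they stand 13 mm farther back than shut.
Start: joints at [-1.381, 0.48, 1.596, -0, 1.065, -0.047], TCP at [0.153, -0.632, 0.231] pointing down, gripper open.
Joint ranges: [-2.75, 2.75], [-0.82, 2.05], [0.23, 2.67], [-1.56, 4.7], [0.09, 2.69], [-2.92, 2.92]. Speed limits (rad/s): [1.89, 1.89, 2.39, 3.01, 3.01, 3.01].

INTERFACE

Orientations are given as a rotation vector (axis times angle).
In Python, from workcell import r, read_camera, camera_params, order gives the robot as it stands.
- The arm moves only by the shell command python3 -m inch 'ROWS' [FORCE]. ROWS is JSON, a list of rows, each a list of 7 numbers: the shift along the tool's x, y, z scaled (see below), then the turn, a rotation vector about the tool's x, y, z scaled (see below), then the opening, from 0 (shut) to 1 (fully open). A call has 1 to 12 rows; each row shifts and turns the commanded pose from where the row before left it, along the tool's axes as they then stand; what a row does not reach is not made up. The controller multiplies each number of a shift by 0.2 m and each number of a turn by 180 degrees. A row lasts 1/12 s, in which the tool goes at most 41.7 mm and 7.16 degrees, less where a joint would pass 70% of its speed; a pose out of reach is approached as far as the arm can. A call with a number of a shift or a turn outside -1 to 1 is refused whole. A call with a gripper value outside its range is refused whole. The fingers move at their own pace and stop on an object; FORCE is the grip in N (left out, the last holds). Time passes only in rows, so rows that do not move let the fingers close. It gives the time, the measured TCP pose, the force, the opening and the grip force at its end, in the units of the state.
- r.get_obs(): the state, without advancing time (a new reading comes with each control period).
- read_camera(name): name is "side" or "top"; returns (picture, depth): 384x512x3 uint8, red, green, blue; 384x512 float32, m along the optical axis (not along the pixel's ray), 0 where there is no reading.
- camera_params(name): a dict with "K" (3x3 intrinsics, pixels), "view" (4x4, takes a point from world to camera coordinates). Camera axes: x right, y down, z forward; pixel columns grow to the right and rows downward; lengths in m; the calibration is good to about 2 mm. A picture is of the moment at which its call begins. camera_params takes no time and is no camera call.
- order.hand_in(): hands the job in; it is judged then, once.
The state is a dict: "time_s": time; "joint_pos": joint angles; "joint_velocities": joint speeds; "tau": joint torques, N m; "tcp_pos": TCP position; "eef_rot": TCP orientation; "contact_force": force on the tool from outside, world axes, zero at the start; "wrist_torque": the same for the moment, N m; "opening": finger opening in m; "grasp_force": force on a finger pad.
Only numpy, scipy, OpenCV 4.12 (cv2) and the standard library are available. Lean on these libraries where they do the work, as an engineer would, in place of code of your own. Each camera call takes 0.05 s, during which the arm holds its last target. There are 200 camera calls.

## Working session

There is one attempt and no reset: what is moved stays moved. The work goes in short steps, Python scripts to look and compute and a shell command to move; the robot and the scene stay as the last step left them, time stands still between calls to the robot, and variables do not carry over. Pictures are saved under pics/ and viewed, at most 10 in all, crops included, and the job is handed in when it is done.

```bash
ls; mkdir -p pics
python3 - <<'E'
from workcell import r, read_camera, camera_params
import cv2, numpy as np
o=r.get_obs()
for k in o: print(k,np.round(o[k],3))
for n in ("top","side"):
    p,d=read_camera(n); cv2.imwrite(f"pics/{n}0.png",cv2.resize(p[:,:,::-1],None,fx=1.5,fy=1.5,interpolation=cv2.INTER_CUBIC)); np.savez(f"{n}0.npz",p=p,d=d)
    c=camera_params(n); print(n,np.round(c["K"],1),np.round(c["view"],3), (d>0).mean())
E
```

```text
pics
time_s 0.0
joint_pos [-1.381  0.481  1.597 -0.     1.065 -0.047]
joint_velocities [-0.002  0.001 -0.001 -0.    -0.    -0.001]
tau [-1.0000e-03 -9.5064e+01 -4.3019e+01 -0.0000e+00  1.2000e-02  0.0000e+00]
tcp_pos [ 0.152 -0.631  0.231]
eef_rot [-3.118 -0.371  0.   ]
contact_force [-0.551  0.219  0.107]
wrist_torque [ 0.005 -0.031 -0.051]
grasp_force 0.0
opening 0.086
top [[379.8   0.  253.6]
 [  0.  379.8 190.3]
 [  0.    0.    1. ]] [[-0.015 -1.     0.013 -0.088]
 [-0.992  0.013 -0.128  0.462]
 [ 0.128 -0.015 -0.992  1.031]
 [ 0.     0.     0.     1.   ]] 0.9960734049479166
side [[382.6   0.  255.8]
 [  0.  382.6 193.6]
 [  0.    0.    1. ]] [[-0.979 -0.204  0.01   0.429]
 [-0.134  0.604 -0.786  0.163]
 [ 0.154 -0.771 -0.619  1.083]
 [ 0.     0.     0.     1.   ]] 0.9961649576822916
```

View pics/top0.png

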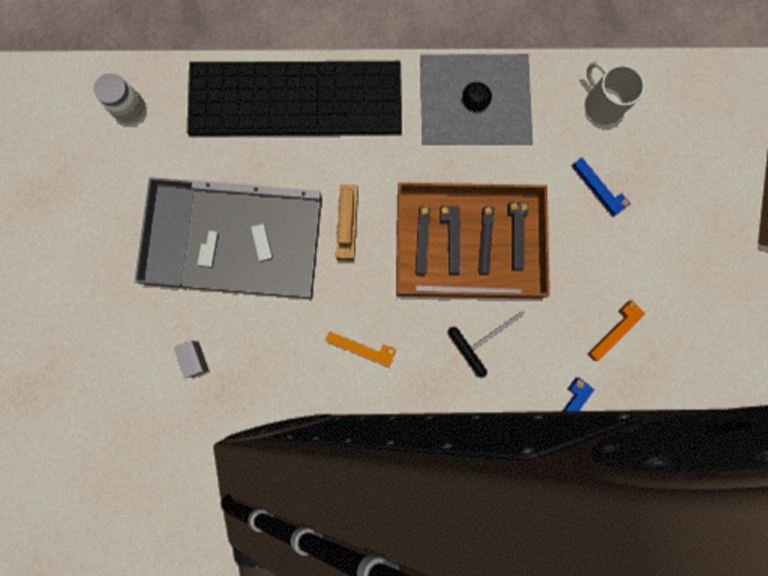

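View pics/side0.png

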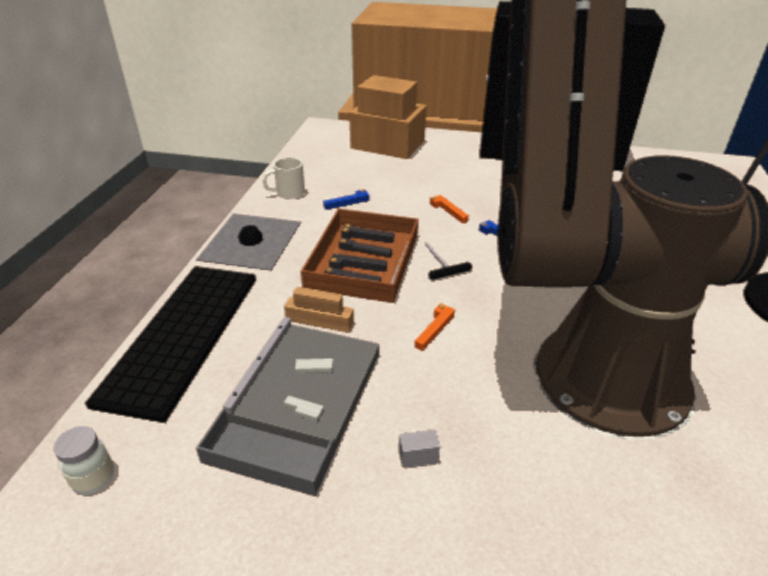

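The top view (1.5x) shows the plate with its tray on the left at about (185–320, 180–297) and the offcuts at (208,248) and (261,242). The scraper is at (346,222) and the crate at (473,240). In the crate the candidates are: (423,240) plain or round; (452,240) with a head jutting left only; (487,240) plain or round; (518,236) with a head on both sides. (452,240) fits the description. I'll enlarge it to confirm and measure everything.

```bash
cat > h.py <<'E'
import numpy as np, cv2
from workcell import r, read_camera, camera_params
def cam(n):
    c=camera_params(n); return np.array(c["K"]),np.array(c["view"])
def world(n,d):
    K,V=cam(n); v,u=np.mgrid[:d.shape[0],:d.shape[1]]
    P=np.stack([(u-K[0,2])/K[0,0]*d,(v-K[1,2])/K[1,1]*d,d],-1)
    return (P-V[:3,3])@V[:3,:3]
def ray(n,uv,z):
    K,V=cam(n); uv=np.atleast_2d(uv).astype(float)
    D=np.c_[(uv-K[[0,1],[2,2]])/K[[0,1],[0,1]],np.ones(len(uv))]@V[:3,:3]
    C=-V[:3,:3].T@V[:3,3]; return C+D*((z-C[2])/D[:,2])[:,None]
def blobs(mask,n,z,amin=60):
    c,_=cv2.findContours(mask.astype(np.uint8),cv2.RETR_EXTERNAL,cv2.CHAIN_APPROX_NONE)
    out=[]
    for k in c:
        if cv2.contourArea(k)<amin: continue
        w=ray(n,k[:,0],z)[:,:2]*1000
        (cx,cy),(a,b),t=cv2.minAreaRect(w.astype(np.float32))
        if a<b: a,b,t=b,a,t+90
        out.append((k,[round(float(q),1) for q in (cx,cy,a,b,(t+90)%180-90)]))
    return out
E
python3 - <<'E'
from h import *
f=np.load("top0.npz");p,d=f["p"],f["d"];W=world("top",d)
hsv=cv2.cvtColor(p,cv2.COLOR_RGB2HSV)
cv2.imwrite("pics/crop.png",cv2.resize(p[115:205,85:375,::-1],None,fx=2.7,fy=2.7,interpolation=cv2.INTER_CUBIC))
for u,v,n in [(170,170,'plate'),(105,165,'tray'),(174,162,'offA'),(231,148,'rib'),(225,148,'scr'),(315,200,'cratefloor'),(302,165,'holder'),(170,126,'fence'),(240,200,'bench')]:
    print(n,(W[v-1:v+2,u-1:u+2].reshape(-1,3).mean(0)*1000).round(1),p[v,u],hsv[v,u])
Z=W[...,2]
roi=np.zeros(Z.shape,bool); roi[118:200,125:216]=1
m=roi&(p.min(2)>165)&(Z>.025)
for k,b in blobs(m,"top",.042): print("bright",k[:,0].mean(0),b)
m=np.zeros_like(roi);m[115:180,218:245]=1
print("scr"); 
for k,b in blobs(m&(hsv[...,1]>95)&(Z>.02),"top",.04): print(b)
for k,b in blobs(m&(Z>.062),"top",.076): print('rib',b)
m=np.zeros_like(roi);m[125:195,268:362]=1
print("tools")
for k,b in blobs(m&(hsv[...,2]<85)&(Z>.012),"top",.025): print(k[:,0].mean(0),b)
E
```

```text
plate [521.1 139.1  28.4] [121 116 114] [  9  15 121]
tray [518.6 285.1 124.5] [104 104 107] [120   7 107]
offA [541.3 125.7  40.9] [188 194 184] [ 48  13 194]
rib [571.3 -34.7  73.8] [180 133  81] [ 16 140 180]
scr [580.6 -16.1  36.2] [150 127  93] [ 18  97 150]
cratefloor [ 433.9 -271.5   -1.1] [188 180 165] [ 20  31 188]
holder [ 531.8 -233.6   23.5] [68 64 68] [150  15  68]
fence [643.4 137.2  45.2] [62 60 60] [ 0  8 62]
bench [436.8 -56.   -1.3] [187 174 161] [ 15  35 187]
bright [138.2        165.87272727] [533.8, 225.7, 59.9, 23.3, -8.9]
bright [173.7962963 161.       ] [543.8, 126.5, 63.5, 22.0, 14.3]
scr
[581.2, -32.4, 141.2, 34.2, -3.3]
rib [580.8, -32.3, 98.3, 24.3, -3.4]
tools
[323.65420561 158.88785047] [545.7, -295.7, 129.6, 20.5, -5.9]
[300.62184874 157.19327731] [546.5, -226.8, 127.7, 35.1, -0.2]
[280.92929293 160.46464646] [546.6, -174.6, 127.7, 19.9, -5.3]
[344.5 155. ] [552.4, -356.9, 130.7, 34.5, -2.5]
[333.509375 140.49375 ] [553.4, -268.5, 268.0, 200.4, 87.1]
```

View pics/crop.png

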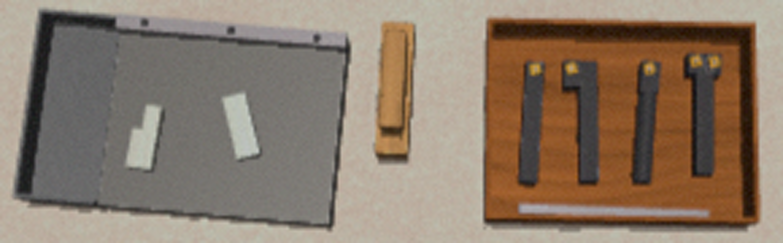

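The crop confirms it: the second tool, at crop (587,120) and top (302,160), is dark and its head juts left (+y) only. The first is plain, the third round with a square head, and the fourth juts to both sides. Next I'll measure the plate pose and the shank axis.

```bash
cat >> h.py <<'E'
from scipy.spatial.transform import Rotation as Rn
def plan(x,y,z,yaw):
    """print turn about tool z (in units) and then shift in the turned tool frame, units of 0.2 m; yaw=deg of tool x in world"""
    o=r.get_obs(); R=Rn.from_rotvec(o["eef_rot"]).as_matrix(); c=np.degrees(np.arctan2(R[1,0],R[0,0]))
    t=-(yaw-c); a=np.radians(yaw); e=np.array([x,y,z])/1000-o["tcp_pos"]
    s=[e[0]*np.cos(a)+e[1]*np.sin(a), e[0]*np.sin(a)-e[1]*np.cos(a), -e[2]]
    print("t",round(o["time_s"],2),"tcp",(np.array(o["tcp_pos"])*1e3).round(1),"yaw",c.round(2),"tilt",(R[:2,2]).round(3),"open",round(o["opening"],4),"F",np.round(o["contact_force"],1),"g",round(o["grasp_force"],1))
    print("turn z",round(t,2),"deg =",round(t/180,4)," shift",(np.array(s)/.2).round(4))
E
python3 - <<'E'
from h import *
f=np.load("top0.npz");p,d=f["p"],f["d"];W=world("top",d);Z=W[...,2];g=cv2.cvtColor(p,cv2.COLOR_RGB2HSV)
# outer silhouette of plate+tray+fence
m=np.zeros(Z.shape,bool);m[105:212,75:222]=1
mm=m&((Z>.02)|((g[...,1]<22)&(g[...,2]<165)))
k=max(cv2.findContours(mm.astype(np.uint8),0,1)[0],key=cv2.contourArea)
q=cv2.approxPolyDP(k,5,True)[:,0]; print(q.tolist())
# -x edge of plate: per column, last row in mask, z=.03 ; -y edge: per row, last col
def fit(uv,z):
    w=ray("top",uv,z)[:,:2]*1000; vx,vy,x0,y0=cv2.fitLine(w.astype(np.float32),cv2.DIST_HUBER,0,.01,.01).ravel(); return (np.degrees(np.arctan2(vy,vx))+90)%180-90,np.array([x0,y0]),np.array([vx,vy])
cols=range(132,202); e1=[(u,np.where(mm[:,u])[0].max()+.5) for u in cols]
rows=range(140,190); e2=[(np.where(mm[v])[0].max()+.5,v) for v in rows]
e3=[(u,np.where(mm[:,u])[0].min()-.5) for u in range(135,205)]
L=[fit(e1,.03),fit(e2,.03),fit(e3,.045)]
for l in L: print([np.round(i,3).tolist() for i in l])
# depth-edge of fence inner face: bright fence pixels in gradient
fe=m&(Z>.038)&(W[...,0]>.6)&(W[...,1]<.23)
e4=[(u,np.where(fe[:,u])[0].max()+.5) for u in range(138,205) if fe[:,u].any()]
l4=fit(e4,.045);print("fence inner",[np.round(i,3).tolist() for i in l4])
a=np.radians(np.mean([(l[0]+ (90 if i!=1 else 0)+90)%180-90 for i,l in enumerate(L)]));print("yaw",np.degrees(a))
ex=np.array([np.cos(a),np.sin(a)]);ey=np.array([-ex[1],ex[0]])
xm=L[0][1]@ex; ym=L[1][1]@ey; xp=L[2][1]@ex; print("x- , x+ ",xm,xp,"inner",l4[1]@ex,"y-",ym)
O=ex*((xm+xp)/2)+ey*(ym+120);print("origin",O)
for n,c in (("A",(543.8,126.5)),("B",(533.8,225.7))): v=np.array(c)-O;print(n,v@ex,v@ey)
# tray/plate seam and tray far wall
print("tray outer from silhouette",[(ray("top",[u],.04)[0,:2]*1000-O)@ey for u in q])
# holder shank
m=np.zeros(Z.shape,bool);m[147:195,290:312]=1
print("shank",blobs(m&(g[...,2]<85)&(Z>.012),"top",.025)[0][1])
E
```

```text
[[99, 118], [90, 188], [206, 198], [212, 127]]
[84.55000305175781, [450.4700012207031, 147.72300720214844], [0.0949999988079071, 0.9950000047683716]]
[-5.948999881744385, [535.676025390625, 25.79599952697754], [0.9950000047683716, -0.10400000214576721]]
[84.39800262451172, [651.64697265625, 138.63600158691406], [0.09799999743700027, 0.9950000047683716]]
fence inner [84.5260009765625, [634.260009765625, 133.90699768066406], [0.0949999988079071, 0.9950000047683716]]
yaw -5.667012
x- , x+  433.6807 634.7724 inner 617.9374 y- 78.565926
origin [551.2234  144.84225]
A -5.575867836068118 -18.985644866040097
B -25.322680704186403 78.74205641348087
tray outer from silhouette [np.float64(204.38829621321227), np.float64(201.94737537883267), np.float64(-118.65599458471101), np.float64(-115.37427792536923)]
shank [533.4, -226.9, 101.7, 34.3, 0.5]
```

Run:
```python
from h import *
f=np.load("top0.npz");p,d=f["p"],f["d"];Z=world("top",d)[...,2];g=cv2.cvtColor(p,cv2.COLOR_RGB2HSV)
m=np.zeros(Z.shape,bool);m[151:195,290:312]=1
k,b=blobs(m&(g[...,2]<85)&(Z>.012),"top",.025)[0];print("shank",b)
# robust: mean col per row
mm=m&(g[...,2]<85)&(Z>.012)
c=[(np.where(mm[v])[0].mean(),v) for v in range(151,195) if mm[v].sum()>3]
w=ray("top",c,.025)[:,:2]*1000;print(np.polyfit(w[:,0],w[:,1],1),w[[0,-1]])
plan(581,-32.4,130,-3.3)
```

```text
shank [527.4, -234.7, 89.7, 19.9, -1.7]
[-2.43681742e-02 -2.20624809e+02] [[ 572.09024458 -234.69502917]
 [ 482.76504747 -231.9075592 ]]
t 0.1 tcp [ 152.4 -631.5  230.7] yaw 13.57 tilt [-0.     0.001] open 0.0859 F [-0.1 -0.1  0.3] g 0.0
turn z 16.87 deg = 0.0937  shift [ 1.9668 -3.1139  0.5036]
```

```bash
python3 -m inch '[[0,0,0,0,0,0.0312,1],[0,0,0,0,0,0.0312,1],[0,0,0,0,0,0.0312,1],[0.1,-0.156,0,0,0,0,1],[0.1,-0.156,0,0,0,0,1],[0.1,-0.156,0,0,0,0,1],[0.1,-0.156,0,0,0,0,1],[0.1,-0.156,0,0,0,0,1],[0.1,-0.156,0,0,0,0,1],[0.1,-0.156,0,0,0,0,1],[0.1,-0.156,0,0,0,0,1],[0.1,-0.156,0,0,0,0,1]]' 60
python3 -m inch '[[0.1,-0.156,0,0,0,0,1],[0.1,-0.156,0,0,0,0,1],[0.1,-0.156,0,0,0,0,1],[0.1,-0.156,0,0,0,0,1],[0.1,-0.156,0,0,0,0,1],[0.1,-0.156,0,0,0,0,1],[0.1,-0.156,0,0,0,0,1],[0.1,-0.156,0,0,0,0,1],[0.1,-0.156,0,0,0,0,1],[0.1,-0.156,0,0,0,0,1],[0,0,0.1,0,0,0,1],[0,0,0.1,0,0,0,1]]'
python3 -c "
from h import *; plan(581,-32.4,47,-3.3)"
```

```text
time_s: 1.1
tcp_pos: [0.3489, -0.3601, 0.2312]
eef_rot: [-3.14, 0.09, 0.0]
contact_force: [0.8, -0.1, 0.2]
opening: 0.0852
grasp_force: 0.0
time_s: 2.1
tcp_pos: [0.5675, -0.0598, 0.1913]
eef_rot: [3.14, -0.085, 0.004]
contact_force: [-0.0, -1.2, -0.4]
opening: 0.0853
grasp_force: 0.0
t 2.1 tcp [567.5 -59.8 191.3] yaw -3.1 tilt [ 0.002 -0.   ] open 0.0853 F [-0.  -1.2 -0.4] g 0.0
turn z 0.2 deg = 0.0011  shift [ 0.0594 -0.1408  0.7215]
```

```bash
python3 -m inch '[[0.06,-0.14,0,0,0,0.001,1],[0,0,0,0,0,0,1],[0,0,0.1,0,0,0,1],[0,0,0.1,0,0,0,1],[0,0,0.1,0,0,0,1],[0,0,0.1,0,0,0,1],[0,0,0.1,0,0,0,1],[0,0,0.1,0,0,0,1],[0,0,0,0,0,0,1]]'
python3 -c "
from h import *; plan(581,-32.4,47,-3.3)"
```

```text
time_s: 2.85
tcp_pos: [0.5772, -0.0343, 0.0681]
eef_rot: [-3.14, 0.095, 0.008]
contact_force: [-1.9, -0.5, -1.1]
opening: 0.0854
grasp_force: 0.0
t 2.85 tcp [577.2 -34.3  68.1] yaw -3.46 tilt [-0.005  0.001] open 0.0854 F [-1.9 -0.5 -1.1] g 0.0
turn z -0.16 deg = -0.0009  shift [ 0.0183 -0.0108  0.1057]
```

```bash
python3 -m inch '[[0.018,-0.01,0.05,0,0,0,1],[0,0,0.05,0,0,0,1],[0,0,0,0,0,0,1],[0,0,0,0,0,0,0.3],[0,0,0,0,0,0,0],[0,0,0,0,0,0,0],[0,0,0,0,0,0,0],[0,0,0,0,0,0,0],[0,0,0,0,0,0,0],[0,0,0,0,0,0,0],[0,0,0,0,0,0,0]]' 60
python3 -c "
from h import *; plan(581,-32.4,47,-3.3)"
```

```text
time_s: 3.77
tcp_pos: [0.5834, -0.0327, 0.0519]
eef_rot: [-3.14, 0.095, -0.001]
contact_force: [-0.6, 2.6, 6.2]
opening: 0.0231
grasp_force: 58.6
t 3.77 tcp [583.4 -32.7  51.9] yaw -3.46 tilt [ 0.001 -0.   ] open 0.0231 F [-0.6  2.6  6.2] g 58.6
turn z -0.16 deg = -0.0009  shift [-0.0119 -0.0008  0.0243]
```

```bash
python3 -m inch '[[0,0,-0.05,0,0,0,0],[0,0,-0.1,0,0,0,0],[0,0,-0.1,0,0,0,0],[0,0,-0.1,0,0,0,0],[0,0,-0.05,0,0,0,0],[0,0,0,0,0,0,0],[0,0,0,0,0,0,0]]'
python3 -c "
from h import *; plan(531.4,64.4,125,-5.5)
p,d=read_camera('side');cv2.imwrite('pics/side1.png',p[120:330,120:330,::-1].repeat(2,0).repeat(2,1))"
```

```text
time_s: 4.35
tcp_pos: [0.5832, -0.0327, 0.1315]
eef_rot: [3.14, -0.095, 0.001]
contact_force: [-0.6, -0.2, -3.5]
opening: 0.023
grasp_force: 59.7
t 4.35 tcp [583.2 -32.7 131.5] yaw -3.46 tilt [ 0.001 -0.   ] open 0.023 F [-0.6 -0.2 -3.5] g 59.7
turn z 2.04 deg = 0.0113  shift [-0.3042 -0.4587  0.0326]
```

View pics/side1.png

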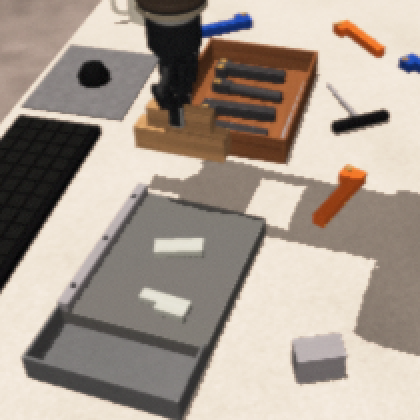

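Scraper held level at about (180,135) in the crop, offcuts untouched at (180,246) and (165,303). Next I move it over the plate's near end.

```bash
python3 -m inch '[[-0.1,0,0,0,0,0.0113,0],[-0.1,-0.1,0,0,0,0,0],[-0.104,-0.12,0,0,0,0,0],[0,-0.12,0,0,0,0,0],[0,-0.12,0,0,0,0,0],[0,0,0,0,0,0,0],[0,0,0.08,0,0,0,0],[0,0,0.08,0,0,0,0],[0,0,0,0,0,0,0],[0,0,0,0,0,0,0]]'
python3 -c "
from h import *; plan(531.4,64.4,83.4,-5.5)"
```

```text
time_s: 5.23
tcp_pos: [0.5301, 0.0637, 0.098]
eef_rot: [3.138, -0.151, -0.005]
contact_force: [0.1, 1.0, -2.7]
opening: 0.0227
grasp_force: 60.1
t 5.23 tcp [530.1  63.7  98. ] yaw -5.5 tilt [-0.003 -0.   ] open 0.0227 F [ 0.1  1.  -2.7] g 60.1
turn z -0.0 deg = -0.0  shift [ 0.0061 -0.0041  0.0731]
```

```bash
python3 -m inch '[[0.006,0,0.03,0,0,0,0],[0,0,0.025,0,0,0,0],[0,0,0.018,0,0,0,0],[0,0,0,0,0,0,0],[0,0,0,0,0,0,0]]'
python3 -c "
from h import *; plan(531.4,64.4,83.4,-5.5)"
```

```text
time_s: 5.65
tcp_pos: [0.5324, 0.0638, 0.0846]
eef_rot: [3.138, -0.151, -0.0]
contact_force: [-0.2, -0.1, -4.0]
opening: 0.0227
grasp_force: 60.3
t 5.65 tcp [532.4  63.8  84.6] yaw -5.5 tilt [-0. -0.] open 0.0227 F [-0.2 -0.1 -4. ] g 60.3
turn z 0.0 deg = 0.0  shift [-0.0055 -0.0026  0.0062]
```

```bash
python3 -m inch '[[0,-0.05,0.005,0,0,0,0],[0,-0.06,0,0,0,0,0],[0,-0.07,0,0,0,0,0],[0,-0.08,0,0,0,0,0],[0,-0.08,0,0,0,0,0],[0,-0.08,0,0,0,0,0],[0,-0.08,0,0,0,0,0],[0,-0.08,0,0,0,0,0]]'
python3 -c "
from h import *; plan(550.1,256.3,83.4,-5.5)"
```

```text
time_s: 6.32
tcp_pos: [0.5436, 0.1812, 0.0839]
eef_rot: [-3.138, 0.15, -0.0]
contact_force: [0.3, -1.4, -3.5]
opening: 0.0233
grasp_force: 60.3
t 6.32 tcp [543.6 181.2  83.9] yaw -5.46 tilt [0. 0.] open 0.0233 F [ 0.3 -1.4 -3.5] g 60.3
turn z 0.04 deg = 0.0002  shift [-0.0035 -0.377   0.0026]
```

```bash
python3 -m inch '[[0,-0.09,0,0,0,0,0],[0,-0.09,0,0,0,0,0],[0,-0.09,0,0,0,0,0],[0,-0.09,0,0,0,0,0],[0,-0.025,0,0,0,0,0],[0,0,0,0,0,0,0],[0,0,0,0,0,0,0],[0,0,0,0,0,0,0]]'
python3 -c "
from h import *; plan(550.1,256.3,83.4,-5.5)
p,d=read_camera('side');cv2.imwrite('pics/side2.png',p[200:330,120:260,::-1].repeat(3,0).repeat(3,1))"
```

```text
time_s: 6.98
tcp_pos: [0.5506, 0.2555, 0.0836]
eef_rot: [3.138, -0.151, -0.001]
contact_force: [0.7, -0.4, -3.7]
opening: 0.0228
grasp_force: 60.2
t 6.98 tcp [550.6 255.5  83.6] yaw -5.5 tilt [-0.001 -0.   ] open 0.0228 F [ 0.7 -0.4 -3.7] g 60.2
turn z 0.0 deg = 0.0  shift [-0.003  -0.004   0.0012]
```

View pics/side2.png

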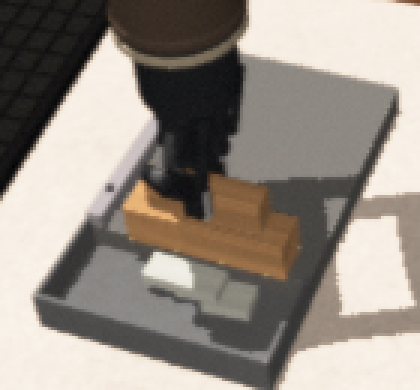

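Both offcuts are in the tray, at about (168,270) and (230,295) in the crop, and the scraper stops past the edge. I'll lift it, carry it back and stand it at its old place.

```bash
python3 -m inch '[[0,0,-0.08,0,0,0,0],[0,0,-0.1,0,0,0,0],[0,0,-0.07,0,0,-0.0113,0],[0,0.15,0,0,0,0,0],[0,0.16,0,0,0,0,0],[0,0.18,0,0,0,0,0],[0,0.18,0,0,0,0,0],[0,0.18,0,0,0,0,0],[0,0.18,0,0,0,0,0],[0,0.18,0,0,0,0,0],[0,0.15,0,0,0,0,0],[0,0,0,0,0,0,0]]'
python3 -c "
from h import *; plan(583.4,-32.7,52.2,-3.46)
p,d=read_camera('top');W=world('top',d)
m=np.zeros(d.shape,bool);m[118:200,85:216]=1
for k,b in blobs(m&(p.min(2)>150)&(W[...,0]<.62),'top',.018,20): 
  u,v=k[:,0].mean(0).astype(int);print(u,v,b,W[v,u].round(3),np.linalg.inv([[.9953,.0967],[-.0967,.9953]])@(np.array(b[:2])-[551.2,144.8]))
cv2.imwrite('pics/top2.png',p[110:205,80:370,::-1].repeat(2,0).repeat(2,1))"
```

```text
time_s: 8.03
tcp_pos: [0.5339, -0.0207, 0.1339]
eef_rot: [3.139, -0.101, 0.0]
contact_force: [0.4, -0.4, -2.6]
opening: 0.023
grasp_force: 60.8
t 8.03 tcp [533.9 -20.7 133.9] yaw -3.69 tilt [ 0.    -0.001] open 0.023 F [ 0.4 -0.4 -2.6] g 60.8
turn z -0.23 deg = -0.0013  shift [0.2508 0.0448 0.4084]
89 159 [552.3, 366.4, 131.6, 31.2, 2.4] [ 0.562  0.379 -0.001] [-20.33443944 220.67081253]
```

View pics/top2.png

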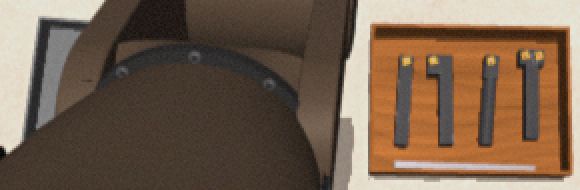

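The arm hides the plate in this view; the crate at (470,100) is undisturbed. I'll set the scraper down.

```bash
python3 -m inch '[[0.12,0.025,0,0,0,-0.001,0],[0.13,0.02,0,0,0,0,0],[0,0,0,0,0,0,0],[0,0,0.1,0,0,0,0],[0,0,0.1,0,0,0,0],[0,0,0.1,0,0,0,0],[0,0,0.04,0,0,0,0],[0,0,0,0,0,0,0],[0,0,0,0,0,0,0]]'
python3 -c "
from h import *; plan(583.4,-32.7,52.2,-3.46)"
```

```text
time_s: 8.83
tcp_pos: [0.5838, -0.0272, 0.0659]
eef_rot: [-3.14, 0.09, 0.001]
contact_force: [-0.2, -0.1, -3.2]
opening: 0.0231
grasp_force: 60.6
t 8.83 tcp [583.8 -27.2  65.9] yaw -3.27 tilt [-0.001  0.   ] open 0.0231 F [-0.2 -0.1 -3.2] g 60.6
turn z 0.19 deg = 0.001  shift [-0.0006  0.0275  0.0683]
```

```bash
python3 -m inch '[[0,0.027,0.02,0,0,0.001,0],[0,0,0.02,0,0,0,0],[0,0,0.013,0,0,0,0],[0,0,0.01,0,0,0,0],[0,0,0,0,0,0,0],[0,0,0,0,0,0,0]]'
python3 -c "
from h import *; plan(583.4,-32.7,52.2,-3.46)"
```

```text
time_s: 9.33
tcp_pos: [0.5837, -0.0328, 0.0531]
eef_rot: [-3.14, 0.095, 0.0]
contact_force: [-1.0, 0.7, -3.4]
opening: 0.0228
grasp_force: 60.8
t 9.33 tcp [583.7 -32.8  53.1] yaw -3.46 tilt [-0.  0.] open 0.0228 F [-1.   0.7 -3.4] g 60.8
turn z -0.0 deg = -0.0  shift [-0.0013 -0.0005  0.0047]
```

```bash
python3 -m inch '[[0,0,0.004,0,0,0,0],[0,0,0.003,0,0,0,0],[0,0,0,0,0,0,0],[0,0,0,0,0,0,0.4],[0,0,0,0,0,0,0.6],[0,0,0,0,0,0,0.6],[0,0,0,0,0,0,0.6],[0,0,0,0,0,0,0.6],[0,0,-0.05,0,0,0,0.6],[0,0,-0.1,0,0,0,0.6],[0,0,-0.15,0,0,0,0.6],[0,0,-0.15,0,0,0,0.6]]'
python3 -c "
from h import *; plan(550,-234,130,-1.6)"
```

```text
time_s: 10.33
tcp_pos: [0.583, -0.0328, 0.1428]
eef_rot: [-3.14, 0.095, 0.002]
contact_force: [0.7, 0.4, -0.3]
opening: 0.051
grasp_force: 0.0
t 10.33 tcp [583.  -32.8 142.8] yaw -3.46 tilt [-0.002  0.   ] open 0.051 F [ 0.7  0.4 -0.3] g 0.0
turn z -1.86 deg = -0.0103  shift [-0.1368  1.0104  0.0642]
```

```bash
python3 -m inch '[[0,0,0,0,0,-0.0103,0.55],[-0.023,0.16,0,0,0,0,0.55],[-0.023,0.17,0,0,0,0,0.55],[-0.023,0.17,0,0,0,0,0.55],[-0.023,0.17,0,0,0,0,0.55],[-0.023,0.17,0,0,0,0,0.55],[-0.022,0.17,0,0,0,0,0.55],[0,0,0,0,0,0,0.55],[0,0,0,0,0,0,0.55]]'
python3 -c "
from h import *; plan(550,-234,60,-1.6)
p,d=read_camera('side');cv2.imwrite('pics/side3.png',p[130:330,120:330,::-1].repeat(2,0).repeat(2,1))
p,d=read_camera('top');np.savez('top3.npz',p=p,d=d);W=world('top',d)
m=np.zeros(d.shape,bool);m[120:192,92:212]=1
for k,b in blobs(m&(p.min(2)>140)&(W[...,0]<.62),'top',.018,20): 
  u,v=k[:,0].mean(0).astype(int);print(u,v,b,W[v,u].round(3),np.linalg.inv([[.9953,.0967],[-.0967,.9953]])@(np.array(b[:2])-[551.2,144.8]))
"
```

```text
time_s: 11.08
tcp_pos: [0.5502, -0.2358, 0.1423]
eef_rot: [3.141, -0.049, 0.001]
contact_force: [0.3, 1.2, -0.4]
opening: 0.0468
grasp_force: 0.0
t 11.08 tcp [ 550.2 -235.8  142.3] yaw -1.78 tilt [ 0. -0.] open 0.0468 F [ 0.3  1.2 -0.4] g 0.0
turn z -0.18 deg = -0.001  shift [-0.0014 -0.0092  0.4117]
191 143 [583.6, 94.0, 137.9, 76.1, 89.4] [0.598 0.081 0.028] [ 37.16108409 -47.42944154]
```

View pics/side3.png

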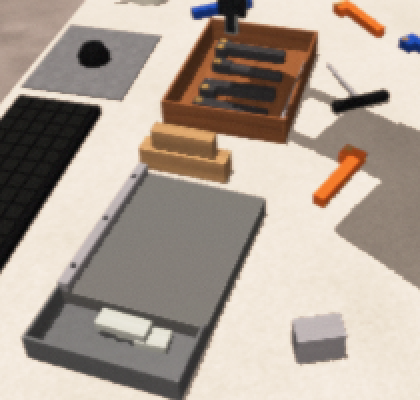

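In the crop, both offcuts rest in the tray at (130,328), one partly on the other, and the plate is clear. The scraper stands at (185,152), and the gripper is over the tools. I'll descend on the holder.

```bash
python3 -m inch '[[0,-0.009,0.1,0,0,-0.001,0.55],[0,0,0.12,0,0,0,0.55],[0,0,0.12,0,0,0,0.55],[0,0,0.1,0,0,0,0.55],[0,0,0.06,0,0,0,0.55],[0,0,0,0,0,0,0.55],[0,0,0,0,0,0,0.55]]' 80
python3 -c "
from h import *; plan(550,-234,9.5,-1.6)"
```

```text
time_s: 11.77
tcp_pos: [0.5507, -0.2314, 0.0418]
eef_rot: [-3.141, 0.038, 0.001]
contact_force: [-0.1, -0.2, 0.5]
opening: 0.047
grasp_force: 0.0
t 11.77 tcp [ 550.7 -231.4   41.8] yaw -1.37 tilt [-0.001  0.   ] open 0.047 F [-0.1 -0.2  0.5] g 0.0
turn z 0.23 deg = 0.0013  shift [-0.0033  0.013   0.1614]
```

```bash
python3 -m inch '[[0,0.013,0.04,0,0,0.0013,0.55],[0,0,0.05,0,0,0,0.55],[0,0,0.04,0,0,0,0.55],[0,0,0.03,0,0,0,0.55],[0,0,0,0,0,0,0.55],[0,0,0,0,0,0,0.2],[0,0,0,0,0,0,0],[0,0,0,0,0,0,0],[0,0,0,0,0,0,0],[0,0,0,0,0,0,0]]' 80
python3 -c "
from h import *; plan(550,-234,9.5,-1.6)"
```

```text
time_s: 12.6
tcp_pos: [0.5508, -0.2349, 0.0102]
eef_rot: [3.141, -0.045, 0.001]
contact_force: [-0.7, 1.0, 6.6]
opening: 0.0181
grasp_force: 79.5
t 12.6 tcp [ 550.8 -234.9   10.2] yaw -1.66 tilt [ 0.001 -0.   ] open 0.0181 F [-0.7  1.   6.6] g 79.5
turn z -0.06 deg = -0.0003  shift [-0.0042 -0.0043  0.0036]
```

```bash
python3 -m inch '[[0,0,-0.03,0,0,0,0],[0,0,-0.06,0,0,0,0],[0,0,-0.1,0,0,0,0],[0,0,-0.15,0,0,0,0],[0,0,-0.15,0,0,0,0],[0,0,-0.15,0,0,0,0],[0,0,-0.1,0,0,0,0],[0,0,0,0,0,0,0],[0,0,0,0,0,0,0]]'
python3 -c "
from h import *; plan(581.9,129.8,150,-1.6);print(r.get_obs()['joint_pos'],r.get_obs()['wrist_torque'])
p,d=read_camera('side');cv2.imwrite('pics/side4.png',p[100:210,180:330,::-1].repeat(4,0).repeat(4,1))"
```

```text
time_s: 13.35
tcp_pos: [0.5511, -0.2351, 0.1594]
eef_rot: [3.14, -0.045, 0.004]
contact_force: [-0.6, 0.7, -4.3]
opening: 0.0178
grasp_force: 78.7
t 13.35 tcp [ 551.1 -235.1  159.4] yaw -1.66 tilt [ 0.003 -0.001] open 0.0178 F [-0.6  0.7 -4.3] g 78.7
turn z -0.06 deg = -0.0003  shift [ 0.1028 -1.828   0.0469]
[-4.53752229e-01  4.88474539e-01  1.78903008e+00  7.22294365e-06
  8.61250666e-01  1.14601723e+00] [-0.00099733  0.06109229  0.01845784]
```

View pics/side4.png

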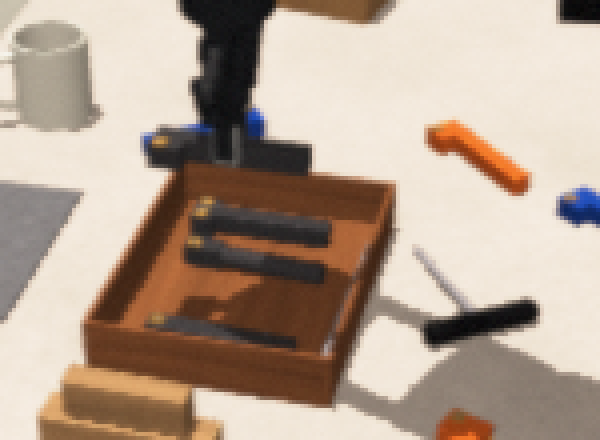

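The crop shows the one-sided holder held level at about (225,145). The tee, boring bar and straight bar remain in the crate. Carrying to the plate.

```bash
python3 -m inch '[[0.01,-0.1,0,0,0,0,0],[0.01,-0.17,0,0,0,0,0],[0.01,-0.18,0,0,0,0,0],[0.01,-0.18,0,0,0,0,0],[0.01,-0.18,0,0,0,0,0],[0.01,-0.18,0,0,0,0,0],[0.01,-0.18,0,0,0,0,0],[0.01,-0.18,0,0,0,0,0],[0.01,-0.18,0,0,0,0,0],[0.01,-0.17,0,0,0,0,0],[0,-0.1,0,0,0,0,0],[0,0,0,0,0,0,0]]'
python3 -m inch '[[0,0,0,0,0,-0.038,0],[0,0,0,0,0,-0.038,0],[0,0,0,0,0,-0.038,0],[0,0,0,0,0,-0.038,0],[0,0,0,0,0,-0.038,0],[0,0,0,0,0,-0.038,0],[0,0,0,0,0,-0.038,0],[0,0,0,0,0,-0.038,0],[0,0,0,0,0,-0.038,0],[0,0,0,0,0,-0.038,0],[0,0,0,0,0,-0.038,0],[0,0,0,0,0,-0.038,0]]'
python3 -c "
from h import *; plan(581.9,129.8,70,84.5)"
```

```text
time_s: 14.4
tcp_pos: [0.58, 0.1283, 0.156]
eef_rot: [-3.141, 0.041, 0.004]
contact_force: [-1.2, 0.5, -3.6]
opening: 0.0178
grasp_force: 79.0
time_s: 15.4
tcp_pos: [0.58, 0.1239, 0.1561]
eef_rot: [-2.392, -2.034, 0.004]
contact_force: [-0.8, -0.7, -3.6]
opening: 0.018
grasp_force: 78.9
t 15.4 tcp [580.  123.9 156.1] yaw 80.74 tilt [-0.003 -0.001] open 0.018 F [-0.8 -0.7 -3.6] g 78.9
turn z -3.76 deg = -0.0209  shift [0.0305 0.0068 0.4304]
```

```bash
python3 -m inch '[[0,0,0,0,0,-0.0209,0],[0.02,0.007,0.05,0,0,0,0],[0.01,0,0.1,0,0,0,0],[0,0,0.1,0,0,0,0],[0,0,0.1,0,0,0,0],[0,0,0.08,0,0,0,0],[0,0,0,0,0,0,0],[0,0,0,0,0,0,0]]'
python3 -c "
from h import *; plan(581.9,129.8,36,84.5)"
```

```text
time_s: 16.07
tcp_pos: [0.5818, 0.1301, 0.07]
eef_rot: [-2.332, -2.102, 0.005]
contact_force: [-0.3, 1.1, -3.0]
opening: 0.0176
grasp_force: 78.9
t 16.07 tcp [581.8 130.1  70. ] yaw 84.07 tilt [-0.003 -0.001] open 0.0176 F [-0.3  1.1 -3. ] g 78.9
turn z -0.43 deg = -0.0024  shift [-0.0012  0.0008  0.17  ]
```

```bash
python3 -m inch '[[0,0,0.04,0,0,-0.0024,0],[0,0,0.04,0,0,0,0],[0,0,0.03,0,0,0,0],[0,0,0.02,0,0,0,0],[0,0,0.02,0,0,0,0],[0,0,0.01,0,0,0,0],[0,0,0,0,0,0,0],[0,0,0,0,0,0,0]]'
python3 -c "
from h import *; plan(581.9,129.8,35.2,84.5)"
```

```text
time_s: 16.73
tcp_pos: [0.5831, 0.1303, 0.0398]
eef_rot: [2.323, 2.115, 0.0]
contact_force: [0.4, 0.3, -3.9]
opening: 0.0181
grasp_force: 79.2
t 16.73 tcp [583.1 130.3  39.8] yaw 84.61 tilt [0. 0.] open 0.0181 F [ 0.4  0.3 -3.9] g 79.2
turn z 0.11 deg = 0.0006  shift [-0.0031 -0.0056  0.0228]
```

Still hanging free (−3.9 N). I'll lower it in about 1 mm steps.

```bash
python3 -m inch '[[0,0,0.006,0,0,0,0],[0,0,0.005,0,0,0,0],[0,0,0.005,0,0,0,0],[0,0,0.003,0,0,0,0],[0,0,0,0,0,0,0],[0,0,0,0,0,0,0]]'
python3 -c "
from h import *; plan(581.9,129.8,35.2,84.5)"
```

```text
time_s: 17.23
tcp_pos: [0.583, 0.1303, 0.0359]
eef_rot: [-2.323, -2.115, 0.0]
contact_force: [-0.1, -0.5, -4.1]
opening: 0.0178
grasp_force: 79.2
t 17.23 tcp [583.  130.3  35.9] yaw 84.61 tilt [-0.  0.] open 0.0178 F [-0.1 -0.5 -4.1] g 79.2
turn z 0.11 deg = 0.0006  shift [-0.0029 -0.0051  0.0034]
```

```bash
python3 -m inch '[[0,0,0.003,0,0,0,0],[0,0,0.003,0,0,0,0],[0,0,0,0,0,0,0],[0,0,0,0,0,0,0]]'
python3 -c "
from h import *; plan(581.9,129.8,35.2,84.5)"
```

```text
time_s: 17.57
tcp_pos: [0.5832, 0.1303, 0.0352]
eef_rot: [2.323, 2.114, 0.001]
contact_force: [-3.7, -0.8, 7.3]
opening: 0.0181
grasp_force: 80.4
t 17.57 tcp [583.2 130.3  35.2] yaw 84.61 tilt [0. 0.] open 0.0181 F [-3.7 -0.8  7.3] g 80.4
turn z 0.11 deg = 0.0006  shift [-0.0031 -0.006   0.0002]
```

```bash
python3 -m inch '[[0,0,0,0,0,0,0.2],[0,0,0,0,0,0,0.45],[0,0,0,0,0,0,0.45],[0,0,0,0,0,0,0.45],[0,0,-0.05,0,0,0,0.45],[0,0,-0.1,0,0,0,0.45],[0,0,-0.15,0,0,0,0.45],[0,0,-0.15,0,0,0,0.45],[0,-0.15,0,0,0,0,0.6],[0,-0.19,0,0,0,0,0.6],[0,-0.19,0,0,0,0,0.6],[0,0,0,0,0,0,0.6]]'
python3 -c "
from h import *; plan(500,125,120,-5.5)"
```

```text
time_s: 18.57
tcp_pos: [0.4696, 0.1398, 0.1248]
eef_rot: [-2.32, -2.113, 0.009]
contact_force: [-0.9, -0.3, 0.0]
opening: 0.0512
grasp_force: 0.0
t 18.57 tcp [469.6 139.8 124.8] yaw 84.65 tilt [-0.006 -0.001] open 0.0512 F [-0.9 -0.3  0. ] g 0.0
turn z 90.15 deg = 0.5008  shift [0.1586 0.0592 0.0238]
```

```bash
python3 -m inch '[[0,0,0,0,0,0.0385,0.6],[0,0,0,0,0,0.0385,0.6],[0,0,0,0,0,0.0385,0.6],[0,0,0,0,0,0.0385,0.6],[0,0,0,0,0,0.0385,0.6],[0,0,0,0,0,0.0385,0.6],[0,0,0,0,0,0.0385,0.6],[0,0,0,0,0,0.0385,0.6],[0,0,0,0,0,0.0385,0.6],[0,0,0,0,0,0.0385,0.6],[0,0,0,0,0,0.0385,0.6],[0,0,0,0,0,0.0385,0.6]]'
python3 -m inch '[[0,0,0,0,0,0.0385,0.6],[0,0,0,0,0,0,0.6],[0,0,0,0,0,0,0.6]]'
cat > hold.py <<'E'
from h import *
A=np.array([[.9953,.0967],[-.0967,.9953]]);O=np.array([551.2,144.8])
for n in ('side','top'):
    p,d=read_camera(n);W=world(n,d);P=(W[...,:2]*1000-O)@A.T.T if 0 else (W[...,:2]*1000-O)@np.array([[.9953,.0967],[-.0967,.9953]])
    np.savez(n+'4.npz',p=p,d=d)
    m=(abs(P[...,0])<84)&(abs(P[...,1])<118)&(p.max(2)<85)&(W[...,2]>.036)&(W[...,2]<.054)
    for k,b in blobs(m,n,.05,40):
        c=(np.array(b[:2])-O)@np.array([[.9953,.0967],[-.0967,.9953]]);print(n,k[:,0].mean(0).round(),b,'plate',c.round(1))
E
python3 -c "
import hold
from h import *; plan(500,125,120,-5.5)
p=np.load('side4.npz')['p'];cv2.imwrite('pics/side5.png',p[190:330,120:270,::-1].repeat(4,0).repeat(4,1))"
```

```text
time_s: 19.57
tcp_pos: [0.4777, 0.1403, 0.1254]
eef_rot: [-3.141, -0.031, -0.001]
contact_force: [-1.0, -0.2, 0.6]
opening: 0.0511
grasp_force: 0.0
time_s: 19.82
tcp_pos: [0.4777, 0.1403, 0.1252]
eef_rot: [-3.138, 0.144, -0.001]
contact_force: [-0.6, 0.3, 0.7]
opening: 0.0511
grasp_force: 0.0
side [195. 243.] [574.2, 134.9, 142.8, 40.5, 89.4] plate [23.8 -7.6]
top [179. 148.] [579.5, 110.6, 96.3, 22.4, 85.2] plate [ 31.5 -31.3]
t 19.92 tcp [477.6 140.3 125. ] yaw -5.24 tilt [0. 0.] open 0.0513 F [-0.4 -0.1 -0. ] g 0.0
turn z 0.26 deg = 0.0015  shift [0.1188 0.0653 0.0251]
```

View pics/side5.png

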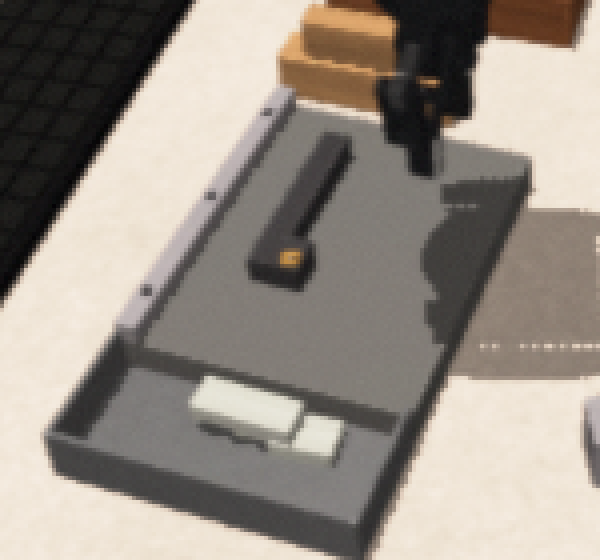

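Crop: the holder lies flat at (300,210), head toward the tray and back toward the fence. Offcuts are in the tray, plate clear. Now I'll push its near side with both open fingers so it squares to the fence.

```bash
python3 -c "
from h import *; plan(540.8,120.7,36,-5.5)"
python3 -m inch '[[0.15,0.05,0,0,0,0.0015,0.6],[0.17,0.045,0,0,0,0,0.6],[0,0,0,0,0,0,0.6],[0,0,0,0,0,0,0.6]]'
python3 -c "
from h import *; plan(540.8,120.7,36,-5.5)"
```

```text
t 19.92 tcp [477.6 140.3 125. ] yaw -5.24 tilt [0. 0.] open 0.0513 F [-0.4 -0.1 -0. ] g 0.0
turn z 0.26 deg = 0.0015  shift [0.3239 0.0671 0.4451]
time_s: 20.25
tcp_pos: [0.5408, 0.1144, 0.1247]
eef_rot: [-3.138, 0.155, -0.001]
contact_force: [-0.8, 0.5, -0.8]
opening: 0.0513
grasp_force: 0.0
t 20.25 tcp [540.8 114.4 124.7] yaw -5.66 tilt [0.001 0.   ] open 0.0513 F [-0.8  0.5 -0.8] g 0.0
turn z -0.16 deg = -0.0009  shift [-0.0029 -0.0312  0.4434]
```

```bash
python3 -m inch '[[-0.01,-0.031,0.05,0,0,-0.0009,0.6],[0,0,0.1,0,0,0,0.6],[0,0,0.1,0,0,0,0.6],[0,0,0.1,0,0,0,0.6],[0,0,0.06,0,0,0,0.6],[0,0,0.03,0,0,0,0.6],[0,0,0,0,0,0,0.6],[0,0,0,0,0,0,0.6]]'
python3 -c "
from h import *; plan(602.5,114.7,37,-5.5)"
```

```text
time_s: 20.92
tcp_pos: [0.5377, 0.1217, 0.0369]
eef_rot: [3.138, -0.152, -0.001]
contact_force: [0.2, -0.7, 1.1]
opening: 0.0512
grasp_force: 0.0
t 20.92 tcp [537.7 121.7  36.9] yaw -5.54 tilt [-0. -0.] open 0.0512 F [ 0.2 -0.7  1.1] g 0.0
turn z -0.04 deg = -0.0002  shift [ 0.3257  0.0038 -0.0007]
```

```bash
python3 -m inch '[[0.03,0,0,0,0,0,0.6],[0.03,0,0,0,0,0,0.6],[0.025,0,0,0,0,0,0.6],[0.025,0,0,0,0,0,0.6],[0.025,0,0,0,0,0,0.6],[0.025,0,0,0,0,0,0.6],[0.025,0,0,0,0,0,0.6],[0.025,0,0,0,0,0,0.6],[0.025,0,0,0,0,0,0.6],[0.025,0,0,0,0,0,0.6],[0.02,0,0,0,0,0,0.6],[0,0,0,0,0,0,0.6]]'
python3 -c "
from h import *; plan(602.5,114.7,37,-5.5)"
```

```text
time_s: 21.92
tcp_pos: [0.5944, 0.1158, 0.0368]
eef_rot: [-3.138, 0.153, -0.0]
contact_force: [-1.2, -0.7, -0.1]
opening: 0.0514
grasp_force: 0.0
t 21.92 tcp [594.4 115.8  36.8] yaw -5.6 tilt [0. 0.] open 0.0514 F [-1.2 -0.7 -0.1] g 0.0
turn z -0.1 deg = -0.0005  shift [ 0.041   0.0018 -0.0012]
```

```bash
python3 -m inch '[[0.01,0,0,0,0,0,0.6],[0.01,0,0,0,0,0,0.6],[0.008,0,0,0,0,0,0.6],[0.005,0,0,0,0,0,0.6],[0,0,0,0,0,0,0.6]]'
python3 -c "
from h import *; plan(602.5,114.7,37,-5.5)"
```

```text
time_s: 22.33
tcp_pos: [0.6001, 0.1153, 0.0367]
eef_rot: [3.138, -0.153, -0.001]
contact_force: [-3.0, 0.2, 2.1]
opening: 0.0514
grasp_force: 1.7
t 22.33 tcp [600.1 115.3  36.7] yaw -5.59 tilt [-0. -0.] open 0.0514 F [-3.   0.2  2.1] g 1.7
turn z -0.09 deg = -0.0005  shift [ 0.0122  0.0019 -0.0016]
```

```bash
for i in 1 2 3; do python3 -m inch '[[0.005,0,0,0,0,0,0.6],[0,0,0,0,0,0,0.6]]' | egrep 'tcp|contact'; done; python3 hold.py
```

```text
tcp_pos: [0.6011, 0.1152, 0.0367]
contact_force: [-4.3, -0.1, 2.1]
tcp_pos: [0.6023, 0.1151, 0.0367]
contact_force: [-4.0, -0.3, 2.3]
tcp_pos: [0.6031, 0.115, 0.0367]
contact_force: [-4.9, 0.1, 2.6]
side [176. 248.] [616.3, 168.0, 65.4, 38.1, 85.6] plate [62.6 29.4]
```

```bash
for i in 1 2 3; do python3 -m inch '[[0.005,0,0,0,0,0,0.6],[0,0,0,0,0,0,0.6]]' | egrep 'tcp|contact'; done
```

```text
tcp_pos: [0.6032, 0.115, 0.0366]
contact_force: [-9.3, 0.4, 7.0]
tcp_pos: [0.6032, 0.115, 0.0365]
contact_force: [-14.0, 3.9, 10.4]
tcp_pos: [0.6033, 0.1149, 0.0365]
contact_force: [-18.7, 4.7, 14.2]
```

It stopped dead at 603.3 mm with force building, so it's seated. I'll back off, lift clear and check.

```bash
python3 -m inch '[[-0.02,0,0,0,0,0,0.6],[-0.05,0,0,0,0,0,0.6],[-0.1,0,0,0,0,0,0.6],[0,0,-0.1,0,0,0,0.6],[0,0,-0.2,0,0,0,0.6],[0,0,-0.2,0,0,0,0.6],[0,0.15,-0.1,0,0,0,0.6],[0,0.2,0,0,0,0,0.6],[0,0.2,0,0,0,0,0.6],[0,0.2,0,0,0,0,0.6],[0,0.2,0,0,0,0,0.6],[0,0.2,0,0,0,0,0.6]]'
python3 -m inch '[[0,0.2,0,0,0,0,0.6],[0,0.2,0,0,0,0,0.6],[0,0.1,0,0,0,0,0.6],[0,0,0,0,0,0,0.6]]'
python3 hold.py
python3 - <<'E'
from h import *
f=np.load("top4.npz");p,d=f["p"],f["d"];W=world("top",d);A=np.array([[.9953,.0967],[-.0967,.9953]])
P=(W[...,:2]*1000-[551.2,144.8])@A
# fence inner edge vs holder back edge angle: boundary dark->bright along columns, at z=.05 (back top edge)
m=(P[...,0]>40)&(P[...,0]<96)&(abs(P[...,1])<100)&(p.max(2)<85)
ys=[]
for u in range(150,215):
    v=np.where(m[:,u])[0]
    if len(v)>3:
        # subpixel crossing between dark tool and bright fence
        g=p[v.min()-4:v.min()+4,u].mean(1).astype(float); i=np.where((g[:-1]>110)&(g[1:]<=110))[0]
        if len(i): i=i[-1]; ys.append((u,v.min()-4+i+(g[i]-110)/(g[i]-g[i+1])))
w=ray("top",ys,.05)[:,:2]*1000; w=(w-[551.2,144.8])@A; print(w[:,1].min(),w[:,1].max(),np.polyfit(w[:,1],w[:,0],1)); print(w[::4].round(1).tolist())
cv2.imwrite("pics/top5.png",cv2.resize(p[110:205,80:370,::-1],None,fx=2.7,fy=2.7,interpolation=cv2.INTER_CUBIC))
E
```

```text
time_s: 24.43
tcp_pos: [0.5496, -0.1126, 0.157]
eef_rot: [3.137, -0.153, 0.002]
contact_force: [0.5, -0.4, 0.3]
opening: 0.0515
grasp_force: 0.0
time_s: 24.77
tcp_pos: [0.5401, -0.2147, 0.1568]
eef_rot: [3.136, -0.159, 0.003]
contact_force: [0.0, -0.7, -0.7]
opening: 0.0512
grasp_force: 0.0
side [181. 240.] [612.3, 129.9, 141.9, 40.6, 84.3] plate [62.3 -8.9]
-78.95187499287447 -78.95187499287447 [-0.53118214 41.93782588]
[[83.9, -79.0]]<stdin>:13: RankWarning: Polyfit may be poorly conditioned
```

View pics/top5.png

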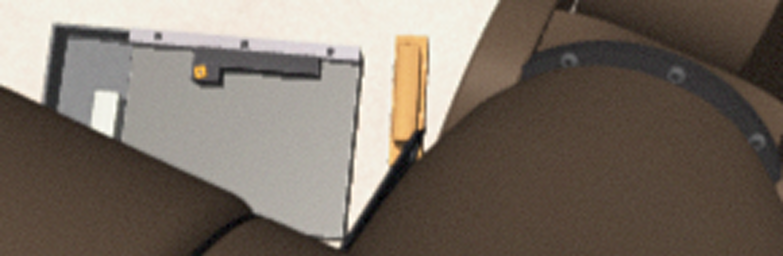

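The back looks flush along the fence at (195–320, 52–62) in the enlarged crop, well within the plate. The scraper is standing. One quick numeric check of the angle before handing in.

Run:
```python
from h import *
f=np.load("top4.npz");p=f["p"];G=cv2.GaussianBlur(cv2.cvtColor(p,cv2.COLOR_RGB2GRAY).astype(np.float32),(1,3),0)
A=np.array([[.9953,.0967],[-.0967,.9953]])
E=[];N=[];F=[]
for u in range(165,196):
    v0=int(127+ (u-152)*6/46)+6   # inside tool
    c=G[:,u]; v0=v0-5+int(np.argmin(c[v0-5:v0+4]))
    def cross(s,th):
        v=v0
        while c[v+s]<th and abs(v-v0)<15: v+=s
        return v+s*(th-c[v])/(c[v+s]-c[v])
    E.append((u,cross(-1,110)));N.append((u,cross(1,95)))
for n,q,z in (("back",E,.047),("near",N,.05)):
    w=(ray("top",q,z)[:,:2]*1000-[551.2,144.8])@A
    s=np.polyfit(w[:,1],w[:,0],1);print(n,"x at y=-30",np.polyval(s,-30).round(1),"slope deg",np.degrees(s[0]).round(2),"resid",np.std(w[:,0]-np.polyval(s,w[:,1])).round(2),w[[0,-1],1].round())
f=np.load("top0.npz");p=f["p"];G=cv2.cvtColor(p,cv2.COLOR_RGB2GRAY).astype(np.float32)
q=[]
for u in range(140,205):
    v=int(125+(u-152)*6/52); i=v+int(np.argmin(np.diff(G[v-3:v+9,u])))-3; q.append((u,i+.5))
w=(ray("top",q,.045)[:,:2]*1000-[551.2,144.8])@A;s=np.polyfit(w[:,1],w[:,0],1);print("fence",np.polyval(s,-30),np.degrees(s[0]))
```

```text
back x at y=-30 83.5 slope deg 0.05 resid 0.33 [ 14. -70.]
near x at y=-30 60.3 slope deg 0.33 resid 0.64 [ 11. -73.]
fence 86.17399975295652 -0.47709336922408324
```

```bash
python3 -c "
from workcell import order; print(order.hand_in())"
```

```text
the job is handed in; nothing more can be done
None
```

Job handed in at about 25 s: both offcuts are in the tray, the scraper is standing back in its place, and the one-sided holder lies flat on the plate, pushed to a firm stop against the fence; the camera check of its angle to the fence is only good to about half a degree.

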